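# Raking-light look at a test bar

### The arm

A 6-joint arm with a two-finger parallel gripper is mounted at the origin on the work surface. World frame = base frame: x ahead of the robot, y to its left, z up, the work surface at z = 0. Lengths are in m, angles in rad, forces in N, time in s.
With the tool pointing down it reaches from about 0.35 to 0.975 m from the base axis. Payload 4.9 kg.
Tool frame: the origin (TCP) lies midway between the tips of the shut fingers; the grasp point (between the pads) lies manip.tcp_to_grasp behind it (manip.tcp_to_grasp is the distance from the TCP to the grasp point, in m); z points along the fingers, y is the line along which they close (so a half turn about z gives the same grasp; the last joint's range is limited). The gripper opens to 85 mm and grips with 20 to 120 N. Pads are 22 mm wide; open, the fingers measure 114 mm over their backs; the gripper's body (76 mm by 85 mm) begins 54 mm behind the grasp point. The pads swing forward as they close: fully open they stand 13 mm farther back than shut.
Start: joints at [-1.368, 0.053, 1.613, -0, 1.476, -0.119], TCP at [0.198, -0.593, 0.231] pointing down, gripper open.
Joint ranges: [-3.01, 3.01], [-1.01, 2.22], [0.06, 2.58], [-1.02, 4.17], [0.09, 2.62], [-3.14, 3.14]. Speed limits (rad/s): [2.57, 2.57, 3.14, 3.14, 3.14, 3.14].

### API

Orientations are given as a unit quaternion [w, x, y, z].
In Python, from plant import manip, grab_frame, calibration, job_done gives the robot as it stands.
- The arm moves only by the tool send_rows, never from a script. Its argument "rows" is a list of rows, each an object of numbers: "x", "y", "z": the shift along the tool's x, y, z normalised to -1 to 1, where 1 is 15 cm; "wx", "wy", "wz": the turn, a rotation vector about the tool's x, y, z normalised to -1 to 1, where 1 is pi/4 rad; "hand": the opening, from -1 (shut) to 1 (fully open). In form: [{"x": .., "y": .., "z": .., "wx": .., "wy": .., "wz": .., "hand": ..}, ...]. A call has exactly 10 rows; each row shifts and turns the commanded pose from where the row before left it, along the tool's axes as they then stand; what a row does not reach is not made up. A row lasts 1/12 s, in which the tool goes at most 41.7 mm and 7.16 degrees, less where a joint would pass 70% of its speed; a pose out of reach is approached as far as the arm can. A call with a number of a shift or a turn outside -1 to 1 is refused whole. A call with a gripper value outside its range is refused whole. The fingers move at their own pace and stop on an object; the grip force is fixed at half the most. Time passes only in rows, so rows that do not move let the fingers close, or fill a call up. It gives the time, the measured TCP pose, the force, the opening and the grip force at its end, in the units of the state.
- manip.state(): the state, without advancing time (a new reading comes with each control period).
- grab_frame(name): name is "scene" or "top" or "wrist"; returns the picture (400x640x3 uint8, blue, green, red); there is no depth.
- calibration(name): a dict with "camera_matrix" (3x3 intrinsics, pixels), "R" (3x3) and "t" (3): a world point X has camera coordinates R X + t. Camera axes: x right, y down, z forward; pixel columns grow to the right and rows downward; lengths in m; the calibration is good to about 2 mm. A picture is of the moment at which its call begins: read the wrist's pose just before it. calibration takes no time and is no camera call; for the wrist camera it gives the pose at the moment of the call.
- job_done(): hands the job in; it is judged then, once.
The state is a dict: "time": time; "joint_pos": joint angles; "joint_vel": joint speeds; "joint_efforts": joint torques, N m; "tool_pos": TCP position; "tool_rot": TCP orientation; "contact_force": force on the tool from outside, world axes, zero at the start; "ft_torque": the same for the moment, N m; "gripper_width": opening from 0.0 (shut) to 1.0 (fully open); "grasp_force": force on a finger pad.
Only numpy, scipy, OpenCV 4.12 (cv2) and the standard library are available. Lean on these libraries where they do the work, as an engineer would, in place of code of your own. Each camera call takes 0.05 s, during which the arm holds its last target. There are 200 camera calls.

### The job

Lay the ground steel test bar flat and centred across the two saddles of the inspection stand, between their cheeks, and let go of it without dropping it. Then draw the pen torch up out of its rack, tip it to a slant about halfway between upright and level with the lens end low, and aim it at the middle of the bar from about 12 cm away. Finish while still holding the torch there, raised and clear of everything, and leave all the other things on the bench where they are.

Things in the scene. Friction and masses are not known exactly. Their poses are not given: they have to be found in the camera images.
- bar: Plain ground steel test bar, 160 x 24 x 12 mm (its x, y, z), about 0.36 kg, loose, lying flat on the bench at the start, to the robot's right. Origin: centre of its underside; x along its length, z up.
- bar_mid (a point): Centre of the test bar, 6 mm above its underside.
- stand: Fixed inspection stand: dark base 90 x 170 x 14 mm (x, y, z), two steel saddles at y = -55 and +55 mm, each 44 wide (x), 20 thick (y), with a flat seat 50 mm above the bench between two cheeks 6 mm thick, 8 mm higher than the seat, 32 mm apart along x. Open between the saddles down to the base. The laid bar runs along y. Origin: centre of underside, on the bench.
- seat (a point): Point midway between the two saddles at the height of their seats, 50 mm above the stand's origin; axes as the stand's. The centre of the laid bar's underside belongs here.
- rack: Fixed grey rack to the robot's left: block 240 x 60 x 55 mm (x, y, z) with three round upright sockets in a row along its x (at -80, 0, +80 mm), 26 mm wide, 45 mm deep (floor 10 mm above the bench). Holds torch, brush and plug gauge in any order. Origin: centre of the underside, on the bench.
- torch: Pen torch: loose straight aluminium cylinder, 24 mm diameter, 165 mm long, narrow dark bands, 3 mm rubber button on the tail, about 0.09 kg. By far the tallest thing in the rack; stands upright in a socket, lens down, tail 175 mm above the bench; grip its tail half from above. Origin: centre of the lens face (lower end); z from lens to tail; turn about z is irrelevant.
- lens (a point): Centre of the torch's lens face (same as the torch's origin).
- aim (a point): Point on the torch's axis, 120 mm ahead of the lens (at z = -120 mm of the torch): where the middle of the bar should be at the end. In the rack it lies below the bench.
- brush: Short cleaning brush, wooden handle of 24 mm diameter, bristles up, 104 mm long, loose in a socket of the rack; leave alone. Origin: centre of its lower end.
- plug_gauge: Plug gauge, aluminium handle of 24 mm diameter with a steel pin of 12 mm diameter on top, 100 mm long, loose in a socket of the rack; leave alone. Origin: centre of its lower end.
- mount_a: Specimen mount, black resin disc 30 mm across, 20 mm high, loose on the bench between robot and stand; leave alone. Origin: centre of its underside.
- mount_b: Another specimen mount like mount_a; leave alone.
- ref_block: Round steel hardness reference block, 64 mm across, 12 mm high, loose between robot and stand, to the right; leave alone. Origin: centre of its underside.
- loupe: Black loupe, 42 mm across, 34 mm high, loose beyond the stand; leave alone. Origin: centre of its underside.
- mic_head: Micrometer head, cream block 50 x 35 x 30 mm with a metal thimble on one end (150 mm long in all), loose beyond the stand, to the right; leave alone. Origin: centre of the block's underside.
- bottle: White bottle, 56 mm across, 130 mm high, loose beyond the rack; leave alone. Origin: centre of its underside.
Mind the look-alikes: they are no part of the job. Of the things like the bar, leave any that is brown; of the rest the smaller one is meant.

How it is judged:
By the outcome, as a careful person would: the job done as asked, in the order asked, and still so for the second after the job is handed in, while the arm keeps its last pose, push and grip.
It also fails if it takes over 51 s, if anything falls off the work surface, if the arm or the gripper's body presses on something with over 40 N, if the wrist force passes 120 N, or if a joint passes its speed limit or range.

## Working session

There is one attempt and no reset: what is moved stays moved. The work goes in short steps, Python scripts to look and compute and a tool call to move; the robot and the scene stay as the last step left them, time stands still between calls to the robot, and variables do not carry over. Pictures are saved under pics/ and viewed, at most 10 in all, crops included, and the job is handed in when it is done.

Besides the shell and the picture viewer there is one more tool, called after ">>>" as name(argument=value, ...), one argument or row to a line, values as JSON. send_rows: Moves the arm, as the interface text tells. Scaled input: -1 to 1 covers 15 cm each way for a shift and pi/4 rad each way for a turn. Its arguments: {"type":"object","properties":{"rows":{"type":"array","items":{"type":"object","properties":{"x":{"type":"number","minimum":-1,"maximum":1},"y":{"type":"number","minimum":-1,"maximum":1},"z":{"type":"number","minimum":-1,"maximum":1},"wx":{"type":"number","minimum":-1,"maximum":1},"wy":{"type":"number","minimum":-1,"maximum":1},"wz":{"type":"number","minimum":-1,"maximum":1},"hand":{"type":"number"}}}}},"required":["rows"]}

```bash
ls; mkdir -p pics; python3 - <<'E'
from plant import manip, grab_frame, calibration
import cv2,json,numpy as np
s=manip.state();print(s, manip.tcp_to_grasp)
for n in("scene","top"):
    c=calibration(n);print(n,{k:np.round(v,4).tolist() for k,v in c.items()})
    cv2.imwrite(f"pics/{n}0.png",grab_frame(n))
E
```

```text
pics
{'time': 0.0, 'joint_pos': array([-1.36797023e+00,  5.33799787e-02,  1.61428645e+00,  5.44709901e-06,
        1.47599592e+00, -1.19016811e-01]), 'joint_vel': array([ 6.89596093e-05,  1.28794540e-03, -1.31111336e-03,  1.49783447e-04,
        1.52080523e-03,  8.00405714e-04]), 'joint_efforts': array([ 2.94909814e-04, -3.93674433e+01, -3.70181072e+01, -9.60674288e-05,
        7.08083229e-03, -6.81679737e-06]), 'tool_pos': array([ 0.19756348, -0.59230121,  0.23005319]), 'tool_rot': array([-1.03405483e-03,  9.87079573e-01,  1.60227481e-01, -4.06436465e-05]), 'contact_force': array([-0.28438391, -0.02028844,  0.17276145]), 'ft_torque': array([0.00476969, 0.02418002, 0.06018365]), 'grasp_force': 0.0, 'gripper_width': 1.0034166185597642} 0.0187
scene {'camera_matrix': [[437.9657, 0.0, 317.1823], [0.0, 437.9657, 201.3439], [0.0, 0.0, 1.0]], 'R': [[-0.713, 0.701, -0.0128], [0.5744, 0.5735, -0.5841], [-0.4021, -0.4238, -0.8116]], 't': [0.4539, -0.2974, 1.3669]}
top {'camera_matrix': [[476.1785, 0.0, 325.4398], [0.0, 476.1785, 189.6942], [0.0, 0.0, 1.0]], 'R': [[-0.0659, -0.9978, 0.0066], [-0.9744, 0.0629, -0.2157], [0.2148, -0.0207, -0.9764]], 't': [-0.0428, 0.5754, 1.055]}
```

View pics/top0.png

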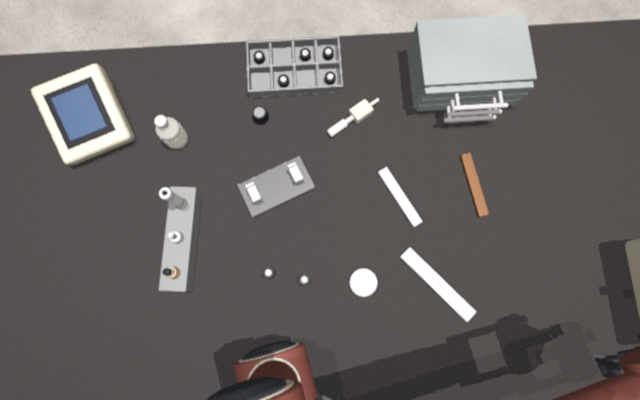

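View pics/scene0.png

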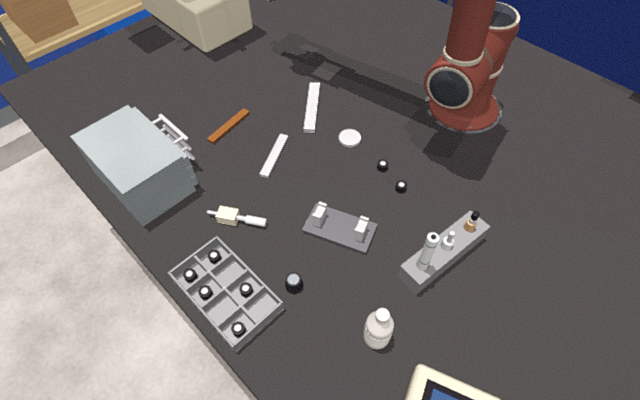

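The top view shows the small steel bar from (385,170) to (416,223), with the larger look-alike at (438,285) and the brown one at (475,185). The stand is at (276,187) with its saddles at (253,192) and (296,173). The rack is at (178,240), with the torch in its far socket, tail near (165,193).

```bash
cat > h.py <<'E'
import numpy as np,cv2
from plant import manip,grab_frame,calibration
from scipy.spatial.transform import Rotation as Ro
def back(c,uv,z):
    K,R,t=[np.array(c[k]) for k in("camera_matrix","R","t")]
    uv=np.atleast_2d(uv).astype(float)
    d=np.c_[uv,np.ones(len(uv))]@np.linalg.inv(K).T@R
    C=-R.T@t
    return C+d*((z-C[2])/d[:,2])[:,None]
def proj(c,X):
    K,R,t=[np.array(c[k]) for k in("camera_matrix","R","t")]
    p=(np.atleast_2d(X)@R.T+t)@K.T
    return p[:,:2]/p[:,2:]
def rot(s=None):
    s=s or manip.state();q=s["tool_rot"];return Ro.from_quat([q[1],q[2],q[3],q[0]])
def blob(img,c,roi,lo,hi,z):
    u0,v0,u1,v1=roi;g=cv2.cvtColor(img,cv2.COLOR_BGR2GRAY)[v0:v1,u0:u1]
    m=((g>=lo)&(g<=hi)).astype(np.uint8)
    n,l,st,ce=cv2.connectedComponentsWithStats(m)
    k=1+np.argmax(st[1:,4]);vs,us=np.nonzero(l==k)
    P=back(c,np.c_[us+u0,vs+v0],z)[:,:2]
    r=cv2.minAreaRect((P*1000).astype(np.float32))
    return st[k,4],P.mean(0),r
E
python3 - <<'E'
from h import *
T=cv2.imread("pics/top0.png");S=cv2.imread("pics/scene0.png");ct,cs=calibration("top"),calibration("scene")
print("bar",blob(T,ct,(375,160,425,232),140,255,.012),blob(S,cs,(255,130,292,182),140,255,.012))
g=cv2.cvtColor(T,cv2.COLOR_BGR2GRAY)
print(g[200,225:330:4],g[215,150:205:3])
print("base",blob(T,ct,(230,150,322,222),55,255,.014))
print("rack",blob(T,ct,(150,180,205,300),90,255,.055))
g2=cv2.cvtColor(S,cv2.COLOR_BGR2GRAY)
print(g2[232,295:385:4])
print("baseS",blob(S,cs,(295,190,385,255),55,255,.014))
a=cv2.resize(T[140:225,225:330],None,fx=4,fy=4,interpolation=cv2.INTER_CUBIC)
b=cv2.resize(T[175:300,145:210],None,fx=4,fy=4,interpolation=cv2.INTER_CUBIC)
d=cv2.resize(S[195:255,295:385],None,fx=4,fy=4,interpolation=cv2.INTER_CUBIC)
w=np.zeros((590,700,3),np.uint8);w[:a.shape[0],:a.shape[1]]=a;w[:b.shape[0],425:425+b.shape[1]]=b;w[345:345+d.shape[0],:d.shape[1]]=d
cv2.imwrite("pics/crop1.png",w)
E
```

```text
bar (np.int32(751), array([ 0.5542317 , -0.26216712]), ((555.001708984375, -261.7742919921875), (163.57606506347656, 28.12980842590332), 27.640708923339844)) (np.int32(424), array([ 0.55688081, -0.25823338]), ((554.2005004882812, -259.9856262207031), (165.85641479492188, 26.835494995117188), 27.5130558013916))
[ 86  86  89  88  86 161 166 255 177 124 170 171 171 173 174 162  79  86
  86  87  86  86  86  87  85  87  87] [ 83  83  84  86  85  84 195 199 200 199 200 201 201 201 193  85  86  83
  83]
base (np.int32(6624), array([0.6011387 , 0.04036633]), ((602.1702880859375, 42.116943359375), (227.09994506835938, 179.1060028076172), 86.33556365966797))
rack (np.int32(3168), array([0.48564425, 0.26969294]), ((483.70318603515625, 277.11822509765625), (91.8459701538086, 247.4315643310547), 86.2224349975586))
[ 91  88  70  81 146 154 149 148 151 148 149 151 149 149 149 140 154 168
 117 147  63  86  81]
baseS (np.int32(5849), array([0.58864198, 0.03167512]), ((585.14990234375, 30.838531494140625), (193.09161376953125, 236.28533935546875), 44.92845153808594))
```

View pics/crop1.png

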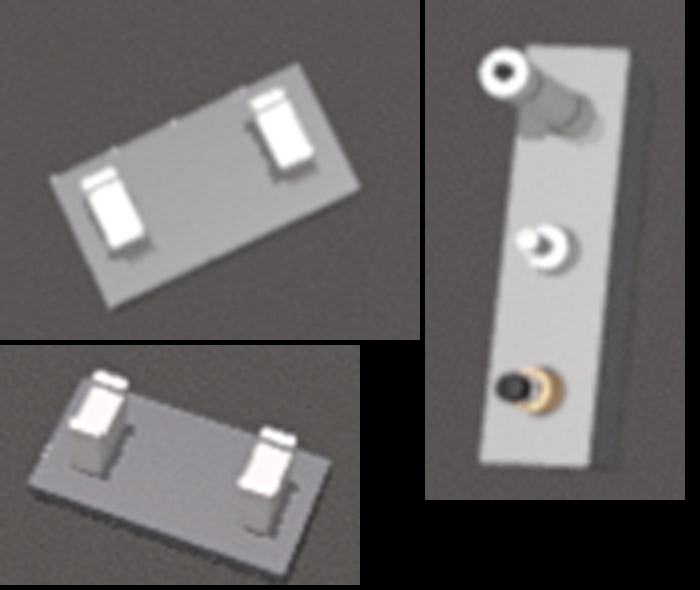

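```bash
python3 - <<'E'
from h import *
T=cv2.imread("pics/top0.png");S=cv2.imread("pics/scene0.png");ct,cs=calibration("top"),calibration("scene")
print("base",blob(T,ct,(230,150,322,222),118,255,.014))
print("baseS",blob(S,cs,(295,190,385,255),118,255,.014))
up=lambda p,o:(np.array(p,float)+.5)/4-.5+o
bc=back(ct,up([(50,179),(299,64),(359,187),(111,307)],(225,140)),.014);print("base corners",bc.round(4).tolist(),bc.mean(0))
bc=back(cs,up([(88,377-345),(330,462-345),(285,570-345),(30,484-345)],(295,195)),.014);print("S",bc.round(4).tolist(),bc.mean(0))
# saddle/cheek outer top corners z=.058 (top)
rc=back(ct,up([(103,45),(204,48),(163,466),(56,463)],(145,175)),.055);print("rack",rc.round(4).tolist(),rc.mean(0))
print("torch tail top",back(ct,up([(504-425,72)],(145,175)),.175))
print("torch tail scene",back(cs,[(432.5,239)],.175))
d=rc[0]-rc[3];d/=np.linalg.norm(d);print("sockets",[(rc.mean(0)+k*d).round(4) for k in(-.08,0,.08)])
# saddle bright blobs
for n,I,c,rois in(("T",T,ct,[(240,175,265,208),(282,158,308,188)]),("S",S,cs,[(308,198,330,225),(350,210,374,240)])):
  for r in rois: print(n,blob(I,c,r,225,255,.052))
E
```

```text
base (np.int32(2489), array([0.60014062, 0.04018315]), ((601.144775390625, 40.00885772705078), (91.72196197509766, 169.912109375), 22.315628051757812))
baseS (np.int32(2007), array([0.59837563, 0.04222493]), ((594.8076782226562, 39.631141662597656), (98.55596923828125, 169.45278930664062), 22.197633743286133))
base corners [[0.6095, 0.1343, 0.014], [0.6731, -0.0222, 0.014], [0.5923, -0.0547, 0.014], [0.5276, 0.0996, 0.014]] [0.60063851 0.03922427 0.014     ]
S [[0.5885, -0.0508, 0.014], [0.5271, 0.1035, 0.014], [0.6048, 0.1352, 0.014], [0.6716, -0.0178, 0.014]] [0.59798371 0.04251626 0.014     ]
rack [[0.606, 0.2848, 0.055], [0.6004, 0.2253, 0.055], [0.3599, 0.2501, 0.055], [0.3655, 0.3102, 0.055]] [0.48294235 0.2675927  0.055     ]
torch tail top [[0.56228735 0.25993599 0.175     ]]
torch tail scene [[0.56531271 0.26338487 0.175     ]]
sockets [array([0.4034, 0.276 , 0.055 ]), array([0.4829, 0.2676, 0.055 ]), array([0.5625, 0.2592, 0.055 ])]
T (np.int32(143), array([0.58060127, 0.09129065]), ((581.3983154296875, 91.86184692382812), (43.71339416503906, 18.90393829345703), 23.66875648498535))
T (np.int32(145), array([ 0.622304  , -0.01093402]), ((623.53173828125, -10.558238983154297), (45.072757720947266, 20.27783966064453), 22.79632568359375))
S (np.int32(81), array([ 0.62174239, -0.00837617]), ((621.7756958007812, -8.947379112243652), (31.403127670288086, 19.272602081298828), 22.62826919555664))
S (np.int32(92), array([0.58020447, 0.09322449]), ((580.0059814453125, 93.02104949951172), (31.945209503173828, 20.491361618041992), 19.478778839111328))
```

The crop shows the stand's base and both saddles clearly. The torch tail centre is at (164.8,192.8), and the sockets run torch, plug gauge, brush. The two cameras agree to about 3 mm: bar at (0.5545, -0.261) with yaw 27.6°, stand at (0.600, 0.041) with x-axis yaw 22.3°.

```bash
cat >> h.py <<'E'
def down(yaw): # tool x at yaw (deg), z down
    return Ro.from_euler("z",yaw,degrees=True)*Ro.from_euler("x",180,degrees=True)
def go(pos,Rt):
    s=manip.state();R=rot(s)
    w=(R.inv()*Rt).as_rotvec()/(np.pi/4)
    d=np.array(pos)-s["tool_pos"]
    print("turn units",w.round(4),"min rows",np.linalg.norm(w)*45/7.16)
    print("shift units, after turn",(Rt.inv().apply(d)/.15).round(4),"before turn",(R.inv().apply(d)/.15).round(4),"min rows",np.linalg.norm(d)/.0417)
E
python3 - <<'E'
from h import *
go([.5545,-.261,.15],down(27.6))
E
```

```text
turn units [-0.0023 -0.0004 -0.2036] min rows 1.2797454604326137
shift units, after turn [ 3.1324 -0.8552  0.5345] before turn [ 2.9562 -1.3421  0.5376] min rows 11.837297184069888
```

>>> send_rows(
  rows=[
    {"wz":-0.102,"hand":1},
    {"wz":-0.102,"hand":1},
    {"x":0.2,"y":-0.055,"z":0.034,"hand":1},
    {"x":0.2,"y":-0.055,"z":0.034,"hand":1},
    {"x":0.2,"y":-0.055,"z":0.034,"hand":1},
    {"x":0.2,"y":-0.055,"z":0.034,"hand":1},
    {"x":0.2,"y":-0.055,"z":0.034,"hand":1},
    {"x":0.2,"y":-0.055,"z":0.034,"hand":1},
    {"x":0.2,"y":-0.055,"z":0.034,"hand":1},
    {"x":0.2,"y":-0.055,"z":0.034,"hand":1},
  ],
)

```text
invalid input at $.rows[0]: expected keys x, y, z, wx, wy, wz, hand
```

>>> send_rows(
  rows=[
    {"x":0.2,"y":-0.055,"z":0.034,"hand":1},
    {"x":0.2,"y":-0.055,"z":0.034,"hand":1},
    {"x":0.2,"y":-0.055,"z":0.034,"hand":1},
    {"x":0.2,"y":-0.055,"z":0.034,"hand":1},
    {"x":0.2,"y":-0.055,"z":0.034,"hand":1},
    {"x":0.2,"y":-0.055,"z":0.034,"hand":1},
    {"x":0.2,"y":-0.055,"z":0.034,"hand":1},
    {"x":0.13,"hand":1},
    {"hand":1},
    {"hand":1},
  ],
)

```text
invalid input at $.rows[0]: expected keys x, y, z, wx, wy, wz, hand
```

```bash
python3 - <<'E'
from h import *
s=manip.state();print(s["time"],s["tool_pos"],rot().as_matrix().round(4).tolist())
c=calibration("wrist");I=grab_frame("wrist");cv2.imwrite("pics/w1.png",I)
print({k:np.round(v,4).tolist() for k,v in c.items()}, proj(c,[[.5545,-.261,.012],[.6,.041,.05]]))
go([.5545,-.261,.15],down(27.6))
E
```

```text
0.1 [ 0.19753462 -0.59236548  0.23017914] [[0.9487, 0.3163, -0.0004], [0.3163, -0.9487, 0.0018], [0.0002, -0.0018, -1.0]]
{'camera_matrix': [[286.8607, 0.0, 319.6107], [0.0, 286.8607, 195.6133], [0.0, 0.0, 1.0]], 'R': [[0.3171, -0.9484, -0.002], [-0.9026, -0.3024, 0.3064], [-0.2912, -0.0953, -0.9519]], 't': [-0.6241, -0.0411, 0.3795]} [[  70.79314924 -373.20622271]
 [-565.43973472 -889.51531523]]
turn units [-0.0021 -0.0004 -0.2036] min rows 1.2798635888427465
shift units, after turn [ 3.1325 -0.8557  0.5354] before turn [ 2.9561 -1.3427  0.5382] min rows 11.838438502135089
```

View pics/w1.png

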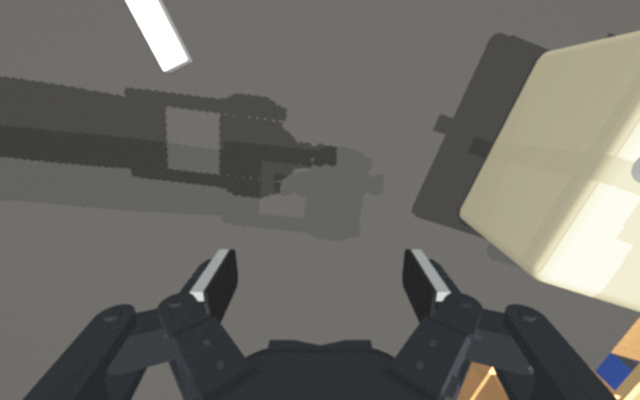

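The rows need all seven keys, so nothing moved. The wrist view still shows the start area: the end of the larger bar at (160,40) and a cream box on the right.

>>> send_rows(
  rows=[
    {"x":0,"y":0,"z":0,"wx":0,"wy":0,"wz":-0.102,"hand":1},
    {"x":0,"y":0,"z":0,"wx":0,"wy":0,"wz":-0.102,"hand":1},
    {"x":0.2,"y":-0.055,"z":0.034,"wx":0,"wy":0,"wz":0,"hand":1},
    {"x":0.2,"y":-0.055,"z":0.034,"wx":0,"wy":0,"wz":0,"hand":1},
    {"x":0.2,"y":-0.055,"z":0.034,"wx":0,"wy":0,"wz":0,"hand":1},
    {"x":0.2,"y":-0.055,"z":0.034,"wx":0,"wy":0,"wz":0,"hand":1},
    {"x":0.2,"y":-0.055,"z":0.034,"wx":0,"wy":0,"wz":0,"hand":1},
    {"x":0.2,"y":-0.055,"z":0.034,"wx":0,"wy":0,"wz":0,"hand":1},
    {"x":0.2,"y":-0.055,"z":0.034,"wx":0,"wy":0,"wz":0,"hand":1},
    {"x":0.2,"y":-0.055,"z":0.034,"wx":0,"wy":0,"wz":0,"hand":1},
  ],
)

```text
time: 0.98
tool_pos: [0.3805, -0.4218, 0.1899]
tool_rot: [-0.0, 0.971, 0.239, -0.0]
contact_force: [1.0, 0.1, -0.1]
gripper_width: 1.004
grasp_force: 0.0
```

>>> send_rows(
  rows=[
    {"x":0.2,"y":-0.055,"z":0.034,"wx":0,"wy":0,"wz":0,"hand":1},
    {"x":0.2,"y":-0.055,"z":0.034,"wx":0,"wy":0,"wz":0,"hand":1},
    {"x":0.2,"y":-0.055,"z":0.034,"wx":0,"wy":0,"wz":0,"hand":1},
    {"x":0.2,"y":-0.055,"z":0.034,"wx":0,"wy":0,"wz":0,"hand":1},
    {"x":0.2,"y":-0.055,"z":0.034,"wx":0,"wy":0,"wz":0,"hand":1},
    {"x":0.2,"y":-0.055,"z":0.034,"wx":0,"wy":0,"wz":0,"hand":1},
    {"x":0.2,"y":-0.055,"z":0.034,"wx":0,"wy":0,"wz":0,"hand":1},
    {"x":0.13,"y":0,"z":0,"wx":0,"wy":0,"wz":0,"hand":1},
    {"x":0,"y":0,"z":0,"wx":0,"wy":0,"wz":0,"hand":1},
    {"x":0,"y":0,"z":0,"wx":0,"wy":0,"wz":0,"hand":1},
  ],
)

```text
time: 1.82
tool_pos: [0.5565, -0.2649, 0.1543]
tool_rot: [-0.0, 0.971, 0.24, -0.001]
contact_force: [-0.6, 0.1, 0.2]
gripper_width: 0.999
grasp_force: 0.0
```

```bash
python3 - <<'E'
from h import *
s=manip.state();print(s["time"],s["tool_pos"],rot().as_matrix().round(4).tolist())
c=calibration("wrist");I=grab_frame("wrist");cv2.imwrite("pics/w2.png",I)
print(proj(c,[[.5545,-.261,.012],[.6,.041,.05]]))
go([.5545,-.261,.15],down(27.6))
E
```

```text
1.8167 [ 0.55651122 -0.26493324  0.15427384] [[0.8852, 0.4652, -0.0011], [0.4652, -0.8852, 0.0002], [-0.0009, -0.0007, -1.0]]
[[315.43818336 182.45491786]
 [-34.08158323 -50.39412203]]
turn units [-0.0005  0.0011  0.001 ] min rows 0.009868333512598203
shift units, after turn [ 0.0057 -0.032   0.0299] before turn [ 0.0057 -0.032   0.0299] min rows 0.15888177263631875
```

View pics/w2.png

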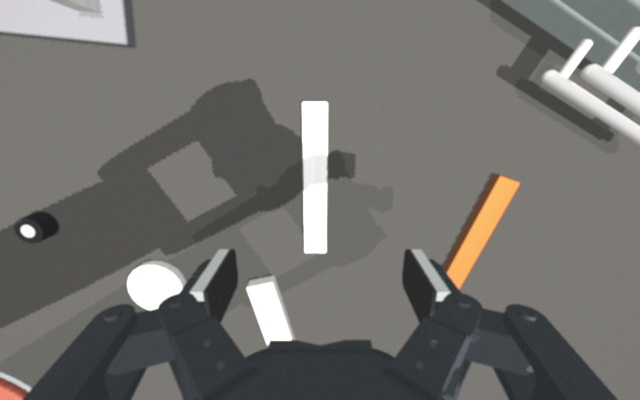

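The wrist view shows the small bar from (314,101) to (316,252), nearly in line with the tool. The reference block is at (157,287) and the brown bar at (482,230), both clear of the fingers.

```bash
python3 - <<'E'
from h import *
c=calibration("wrist");I=cv2.imread("pics/w2.png")
p=blob(I,c,(295,90,340,262),175,255,.012);print(p)
go([.5545,-.261,.0035],down(27.6))
E
```

```text
(np.int32(3835), array([ 0.55913692, -0.25830167]), ((552.8134765625, -261.655029296875), (161.03643798828125, 26.20812225341797), 27.538528442382812))
turn units [-0.0005  0.0011  0.001 ] min rows 0.009868333512598203
shift units, after turn [ 0.0057 -0.032   1.0065] before turn [ 0.0066 -0.0316  1.0065] min rows 3.6225049265978133
```

>>> send_rows(
  rows=[
    {"x":0.005,"y":-0.032,"z":0.15,"wx":0,"wy":0,"wz":0,"hand":1},
    {"x":0,"y":0,"z":0.17,"wx":0,"wy":0,"wz":0,"hand":1},
    {"x":0,"y":0,"z":0.17,"wx":0,"wy":0,"wz":0,"hand":1},
    {"x":0,"y":0,"z":0.17,"wx":0,"wy":0,"wz":0,"hand":1},
    {"x":0,"y":0,"z":0.15,"wx":0,"wy":0,"wz":0,"hand":1},
    {"x":0,"y":0,"z":0.08,"wx":0,"wy":0,"wz":0,"hand":1},
    {"x":0,"y":0,"z":0.05,"wx":0,"wy":0,"wz":0,"hand":1},
    {"x":0,"y":0,"z":0.04,"wx":0,"wy":0,"wz":0,"hand":1},
    {"x":0,"y":0,"z":0,"wx":0,"wy":0,"wz":0,"hand":1},
    {"x":0,"y":0,"z":0,"wx":0,"wy":0,"wz":0,"hand":1},
  ],
)

```text
time: 2.7
tool_pos: [0.5553, -0.2617, 0.0089]
tool_rot: [0.001, 0.971, 0.239, 0.001]
contact_force: [-0.5, -0.5, 0.9]
gripper_width: 1.003
grasp_force: 0.0
```

```bash
python3 -c "
from h import *
go([.554,-.2613,.0035],down(27.6))"
```

```text
turn units [ 0.0018 -0.001  -0.    ] min rows 0.01319020275515079
shift units, after turn [-0.0067 -0.0062  0.036 ] before turn [-0.0067 -0.0063  0.0359] min rows 0.13345041276172764
```

>>> send_rows(
  rows=[
    {"x":-0.006,"y":-0.006,"z":0.03,"wx":0,"wy":0,"wz":0,"hand":1},
    {"x":0,"y":0,"z":0,"wx":0,"wy":0,"wz":0,"hand":0},
    {"x":0,"y":0,"z":0,"wx":0,"wy":0,"wz":0,"hand":-0.2},
    {"x":0,"y":0,"z":0,"wx":0,"wy":0,"wz":0,"hand":-0.4},
    {"x":0,"y":0,"z":0,"wx":0,"wy":0,"wz":0,"hand":-1},
    {"x":0,"y":0,"z":0,"wx":0,"wy":0,"wz":0,"hand":-1},
    {"x":0,"y":0,"z":0,"wx":0,"wy":0,"wz":0,"hand":-1},
    {"x":0,"y":0,"z":0,"wx":0,"wy":0,"wz":0,"hand":-1},
    {"x":0,"y":0,"z":0,"wx":0,"wy":0,"wz":0,"hand":-1},
    {"x":0,"y":0,"z":0,"wx":0,"wy":0,"wz":0,"hand":-1},
  ],
)

```text
time: 3.53
tool_pos: [0.5539, -0.2608, 0.0039]
tool_rot: [0.0, 0.971, 0.239, 0.0]
contact_force: [-0.2, 0.2, 3.2]
gripper_width: 0.262
grasp_force: 61.0
```

```bash
python3 -c "
from h import *
s=manip.state();print(s['tool_pos'],s['grasp_force'],s['gripper_width'])
go([.554,-.2613,.18],down(27.6))
go([.560,.03,.18],down(112.3))"
```

```text
[ 0.55394216 -0.26078067  0.00385362] 61.04149103164673 0.26234210386487766
turn units [ 0.0008 -0.0006  0.0004] min rows 0.007094862579264308
shift units, after turn [-0.0013  0.0032 -1.1743] before turn [-7.0000e-04  4.0000e-03 -1.1743e+00] min rows 4.2241525132803615
turn units [ 1.1000e-03  1.0000e-04 -1.8818e+00] min rows 11.826895398354512
shift units, after turn [ 1.7782  0.773  -1.1743] before turn [ 0.9351 -1.6982 -1.1749] min rows 8.154099537395876
```

>>> send_rows(
  rows=[
    {"x":0,"y":0,"z":-0.03,"wx":0,"wy":0,"wz":0,"hand":-1},
    {"x":0,"y":0,"z":-0.06,"wx":0,"wy":0,"wz":0,"hand":-1},
    {"x":0,"y":0,"z":-0.14,"wx":0,"wy":0,"wz":0,"hand":-1},
    {"x":0,"y":0,"z":-0.16,"wx":0,"wy":0,"wz":0,"hand":-1},
    {"x":0,"y":0,"z":-0.16,"wx":0,"wy":0,"wz":-0.04,"hand":-1},
    {"x":0,"y":0,"z":-0.16,"wx":0,"wy":0,"wz":-0.08,"hand":-1},
    {"x":0,"y":0,"z":-0.16,"wx":0,"wy":0,"wz":-0.12,"hand":-1},
    {"x":0,"y":0,"z":-0.16,"wx":0,"wy":0,"wz":-0.12,"hand":-1},
    {"x":0,"y":0,"z":-0.1,"wx":0,"wy":0,"wz":-0.12,"hand":-1},
    {"x":0,"y":0,"z":-0.04,"wx":0,"wy":0,"wz":-0.12,"hand":-1},
  ],
)

```text
time: 4.37
tool_pos: [0.5544, -0.2612, 0.1822]
tool_rot: [0.002, 0.887, 0.461, 0.001]
contact_force: [-0.2, 0.0, -4.2]
gripper_width: 0.262
grasp_force: 60.2
```

>>> send_rows(
  rows=[
    {"x":0,"y":0,"z":0,"wx":0,"wy":0,"wz":-0.14,"hand":-1},
    {"x":0,"y":0,"z":0,"wx":0,"wy":0,"wz":-0.14,"hand":-1},
    {"x":0,"y":0,"z":0,"wx":0,"wy":0,"wz":-0.14,"hand":-1},
    {"x":0,"y":0,"z":0,"wx":0,"wy":0,"wz":-0.14,"hand":-1},
    {"x":0,"y":0,"z":0,"wx":0,"wy":0,"wz":-0.14,"hand":-1},
    {"x":0,"y":0,"z":0,"wx":0,"wy":0,"wz":-0.14,"hand":-1},
    {"x":0,"y":0,"z":0,"wx":0,"wy":0,"wz":-0.14,"hand":-1},
    {"x":0,"y":0,"z":0,"wx":0,"wy":0,"wz":-0.14,"hand":-1},
    {"x":0,"y":0,"z":0,"wx":0,"wy":0,"wz":-0.1,"hand":-1},
    {"x":0,"y":0,"z":0,"wx":0,"wy":0,"wz":-0.06,"hand":-1},
  ],
)

```text
time: 5.2
tool_pos: [0.5527, -0.2601, 0.1779]
tool_rot: [-0.001, 0.556, 0.831, -0.0]
contact_force: [-0.2, 0.2, -4.8]
gripper_width: 0.258
grasp_force: 60.2
```

```bash
python3 -c "
from h import *
s=manip.state();print(s['tool_pos'],s['grasp_force'],s['gripper_width'])
go([.600,.041,.18],down(112.3))"
```

```text
[ 0.55272401 -0.26014865  0.17792585] 60.17298102378845 0.2579849807585115
turn units [-0.0016 -0.0021  0.0025] min rows 0.02317425343655685
shift units, after turn [ 1.7379  1.0534 -0.0138] before turn [ 1.7358  1.0569 -0.0123] min rows 7.310406334752472
```

>>> send_rows(
  rows=[
    {"x":0.1,"y":0.06,"z":0,"wx":0,"wy":0,"wz":0,"hand":-1},
    {"x":0.2,"y":0.12,"z":-0.006,"wx":0,"wy":0,"wz":0,"hand":-1},
    {"x":0.2,"y":0.12,"z":-0.006,"wx":0,"wy":0,"wz":0,"hand":-1},
    {"x":0.2,"y":0.12,"z":0,"wx":0,"wy":0,"wz":0,"hand":-1},
    {"x":0.2,"y":0.12,"z":0,"wx":0,"wy":0,"wz":0,"hand":-1},
    {"x":0.2,"y":0.12,"z":0,"wx":0,"wy":0,"wz":0,"hand":-1},
    {"x":0.2,"y":0.12,"z":0,"wx":0,"wy":0,"wz":0,"hand":-1},
    {"x":0.2,"y":0.12,"z":0,"wx":0,"wy":0,"wz":0,"hand":-1},
    {"x":0.15,"y":0.1,"z":0,"wx":0,"wy":0,"wz":0,"hand":-1},
    {"x":0.085,"y":0.054,"z":0,"wx":0,"wy":0,"wz":0,"hand":-1},
  ],
)

```text
time: 6.03
tool_pos: [0.6008, 0.0433, 0.1799]
tool_rot: [-0.001, 0.557, 0.831, 0.0]
contact_force: [0.5, -0.6, -3.3]
gripper_width: 0.259
grasp_force: 60.2
```

>>> send_rows(
  rows=[
    {"x":0,"y":0,"z":0,"wx":0,"wy":0,"wz":0,"hand":-1},
    {"x":0,"y":0,"z":0,"wx":0,"wy":0,"wz":0,"hand":-1},
    {"x":0,"y":0,"z":0,"wx":0,"wy":0,"wz":0,"hand":-1},
    {"x":0,"y":0,"z":0,"wx":0,"wy":0,"wz":0,"hand":-1},
    {"x":0,"y":0,"z":0,"wx":0,"wy":0,"wz":0,"hand":-1},
    {"x":0,"y":0,"z":0,"wx":0,"wy":0,"wz":0,"hand":-1},
    {"x":0,"y":0,"z":0,"wx":0,"wy":0,"wz":0,"hand":-1},
    {"x":0,"y":0,"z":0,"wx":0,"wy":0,"wz":0,"hand":-1},
    {"x":0,"y":0,"z":0,"wx":0,"wy":0,"wz":0,"hand":-1},
    {"x":0,"y":0,"z":0,"wx":0,"wy":0,"wz":0,"hand":-1},
  ],
)

```text
time: 6.87
tool_pos: [0.6015, 0.04, 0.1806]
tool_rot: [0.0, 0.558, 0.83, -0.0]
contact_force: [1.0, -0.2, -4.2]
gripper_width: 0.253
grasp_force: 60.2
```

```bash
python3 - <<'E'
from h import *
s=manip.state();print(s["time"],s["tool_pos"])
c=calibration("wrist");I=grab_frame("wrist");cv2.imwrite("pics/w3.png",I)
S=Ro.from_euler("z",22.3,degrees=True);o=np.array([.6,.041,0])
L=o+S.apply([[a,b,.014] for a in(-.045,.045) for b in(-.085,.085)]+[[a,b,.058] for a in(-.022,.022) for b in(-.065,-.045,.045,.065)])
print(proj(c,L).round(0).tolist())
go([.600,.041,.18],down(112.3))
E
```

```text
6.8667 [0.60148574 0.03996094 0.18062773]
[[282.0, 245.0], [275.0, 95.0], [357.0, 245.0], [364.0, 95.0], [298.0, 248.0], [298.0, 230.0], [295.0, 140.0], [295.0, 117.0], [341.0, 248.0], [341.0, 230.0], [343.0, 140.0], [344.0, 117.0]]
turn units [-0.     -0.     -0.0019] min rows 0.011851667837513256
shift units, after turn [ 0.0097 -0.0067  0.0041] before turn [ 0.0097 -0.0067  0.0041] min rows 0.04478459140861979
```

View pics/w3.png

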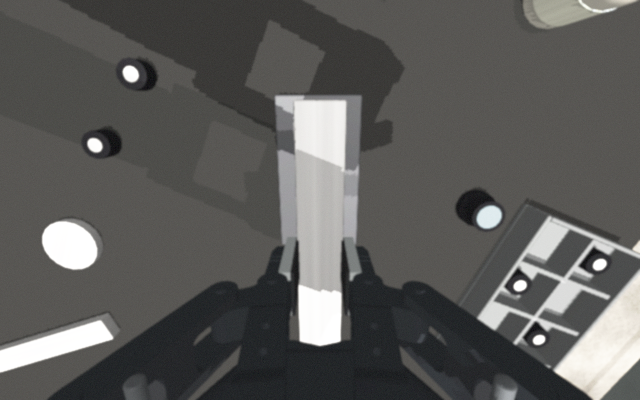

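The held bar spans (295–346, 101) down to (320,345), lined up over the stand. The visible far base corners are (275,96) and (361,96), within 3 px of prediction, so I'll refine from the base edges.

```bash
python3 - <<'E'
from h import *
c=calibration("wrist");I=cv2.imread("pics/w3.png");g=cv2.GaussianBlur(cv2.cvtColor(I,cv2.COLOR_BGR2GRAY),(3,3),0).astype(float)
np.set_printoptions(suppress=True)
for v in (98,110,170,215): print(v,g[v,270:302:1].astype(int).tolist(),g[v,340:368].astype(int).tolist())
print(g[88:106,285].astype(int),g[88:106,320].astype(int),g[88:106,354].astype(int))
s=manip.state();R=rot(s)
# bar ends in world if gripped centred, underside at TCP+? use TCP point
for off in(.0,.006,.012): print(off,proj(c,[s["tool_pos"]+R.apply([.08,y,-off]) for y in(-.012,.012)]).round(1).tolist())
E
```

```text
98 [76, 81, 84, 93, 118, 155, 184, 197, 200, 201, 201, 201, 201, 201, 201, 201, 201, 201, 201, 201, 201, 201, 201, 201, 201, 201, 199, 197, 197, 197, 196, 195] [132, 133, 134, 134, 134, 132, 130, 128, 128, 128, 129, 129, 129, 129, 129, 130, 130, 130, 130, 127, 118, 99, 77, 64, 59, 59, 58, 57]
110 [57, 57, 57, 60, 70, 89, 106, 116, 120, 120, 121, 123, 131, 145, 159, 172, 183, 191, 196, 199, 200, 198, 190, 187, 203, 224, 234, 236, 235, 235, 236, 236] [241, 240, 240, 239, 232, 207, 168, 138, 127, 127, 127, 127, 127, 128, 128, 128, 128, 128, 127, 121, 106, 84, 67, 60, 58, 57, 57, 57]
170 [78, 78, 77, 77, 77, 77, 81, 96, 122, 145, 158, 162, 162, 162, 161, 161, 161, 160, 161, 161, 161, 161, 161, 160, 160, 164, 173, 182, 187, 187, 188, 188] [196, 209, 217, 213, 195, 176, 165, 163, 166, 168, 166, 160, 153, 152, 159, 171, 179, 174, 149, 115, 93, 86, 86, 86, 86, 87, 86, 86]
215 [77, 77, 78, 78, 78, 79, 78, 77, 79, 90, 111, 134, 150, 155, 156, 156, 156, 156, 156, 156, 156, 156, 156, 156, 155, 154, 158, 169, 181, 186, 187, 187] [182, 178, 171, 167, 170, 175, 178, 178, 177, 177, 178, 178, 178, 177, 176, 167, 144, 114, 92, 86, 87, 87, 87, 87, 87, 87, 87, 87]
[ 88  87  86  82  74  73  93 133 171 193 201 202 202 202 201 201 202 201] [ 58  58  58  58  58  61  74  95 113 123 131 153 189 220 235 239 240 240] [ 58  57  57  57  58  62  77  99 118 127 129 129 129 129 129 129 129 128]
0.0 [[296.3, 100.3], [347.3, 100.3]]
0.006 [[295.3, 100.2], [348.5, 100.2]]
0.012 [[294.2, 100.0], [349.9, 100.1]]
```

```bash
python3 - <<'E'
from h import *
c=calibration("wrist");Rc,t=np.array(c["R"]),np.array(c["t"]);C=-Rc.T@t
s=manip.state();R=rot(s);p=s["tool_pos"]
S=Ro.from_euler("z",22.3,degrees=True);o=np.array([.6,.041,0])
st=lambda P:S.inv().apply(P-o)*1000
print("cam in stand",st(C[None]),"tcp in stand",st(p[None]))
print("L",st(back(c,[(274.6,98),(275,110),(277.9,170),(280.4,215)],.014)).round(1).tolist())
print("R",st(back(c,[(361.3,98),(360.6,110),(358.7,170),(356.4,215)],.014)).round(1).tolist())
print("far",st(back(c,[(285,95.1),(320,95),(354,94.8)],.014)).round(1).tolist())
b=[(295,110),(345.6,110),(296,150),(320,99.5)]
zt=p[2]-.004+.012
print("bar top in stand",st(back(c,[(293.9,110),(345.9,110),(320,99.7)],zt)).round(1).tolist())
E
```

```text
cam in stand [[-6.82355036e-02  7.73860479e+01  3.22955181e+02]] tcp in stand [[  1.00375219  -1.44952316 180.61561808]]
L [[-45.6, 82.2, 14.0], [-45.8, 70.4, 14.0], [-45.7, 7.2, 14.0], [-45.2, -46.0, 14.0]]
R [[42.8, 82.1, 14.0], [42.6, 70.4, 14.0], [43.2, 7.1, 14.0], [42.8, -46.1, 14.0]]
far [[-34.9, 85.0, 14.0], [0.7, 85.0, 14.0], [35.2, 85.2, 14.0]]
bar top in stand [[-11.5, 74.4, 188.6], [11.9, 74.3, 188.6], [0.3, 78.7, 188.6]]
```

>>> send_rows(
  rows=[
    {"x":0.01,"y":-0.011,"z":0.05,"wx":0,"wy":0,"wz":0,"hand":-1},
    {"x":0,"y":0,"z":0.12,"wx":0,"wy":0,"wz":0,"hand":-1},
    {"x":0,"y":0,"z":0.14,"wx":0,"wy":0,"wz":0,"hand":-1},
    {"x":0,"y":0,"z":0.14,"wx":0,"wy":0,"wz":0,"hand":-1},
    {"x":0,"y":0,"z":0.12,"wx":0,"wy":0,"wz":0,"hand":-1},
    {"x":0,"y":0,"z":0.1,"wx":0,"wy":0,"wz":0,"hand":-1},
    {"x":0,"y":0,"z":0.06,"wx":0,"wy":0,"wz":0,"hand":-1},
    {"x":0,"y":0,"z":0.03,"wx":0,"wy":0,"wz":0,"hand":-1},
    {"x":0,"y":0,"z":0,"wx":0,"wy":0,"wz":0,"hand":-1},
    {"x":0,"y":0,"z":0,"wx":0,"wy":0,"wz":0,"hand":-1},
  ],
)

```text
time: 7.75
tool_pos: [0.5998, 0.0409, 0.0672]
tool_rot: [0.0, 0.558, 0.83, 0.0]
contact_force: [-0.6, 0.0, -3.9]
gripper_width: 0.259
grasp_force: 60.1
```

```bash
python3 - <<'E'
from h import *
S=Ro.from_euler("z",22.3,degrees=True);o=np.array([.6,.041,0])
print(S.inv().apply(manip.state()["tool_pos"]-o)*1000, manip.state()["contact_force"])
go(o+S.apply([-.0007,0,.0545]),down(112.3))
E
```

```text
[-1.92263046e-01 -6.47159636e-02  6.71923423e+01] [-0.63836337  0.04330716 -3.8598819 ]
turn units [ 0.0011  0.0005 -0.0017] min rows 0.013126414662774881
shift units, after turn [ 0.0004 -0.0034  0.0846] before turn [ 0.0005 -0.0035  0.0846] min rows 0.304620112395476
```

>>> send_rows(
  rows=[
    {"x":0,"y":-0.003,"z":0.015,"wx":0,"wy":0,"wz":0,"hand":-1},
    {"x":0,"y":0,"z":0.015,"wx":0,"wy":0,"wz":0,"hand":-1},
    {"x":0,"y":0,"z":0.015,"wx":0,"wy":0,"wz":0,"hand":-1},
    {"x":0,"y":0,"z":0.015,"wx":0,"wy":0,"wz":0,"hand":-1},
    {"x":0,"y":0,"z":0.01,"wx":0,"wy":0,"wz":0,"hand":-1},
    {"x":0,"y":0,"z":0.01,"wx":0,"wy":0,"wz":0,"hand":-1},
    {"x":0,"y":0,"z":0.006,"wx":0,"wy":0,"wz":0,"hand":-1},
    {"x":0,"y":0,"z":0,"wx":0,"wy":0,"wz":0,"hand":-1},
    {"x":0,"y":0,"z":0,"wx":0,"wy":0,"wz":0,"hand":-1},
    {"x":0,"y":0,"z":0,"wx":0,"wy":0,"wz":0,"hand":-1},
  ],
)

```text
time: 8.58
tool_pos: [0.5991, 0.0407, 0.0539]
tool_rot: [0.0, 0.558, 0.83, 0.0]
contact_force: [-0.3, -0.1, -2.1]
gripper_width: 0.255
grasp_force: 60.4
```

>>> send_rows(
  rows=[
    {"x":0,"y":0,"z":0.004,"wx":0,"wy":0,"wz":0,"hand":-1},
    {"x":0,"y":0,"z":0.002,"wx":0,"wy":0,"wz":0,"hand":-1},
    {"x":0,"y":0,"z":0,"wx":0,"wy":0,"wz":0,"hand":-1},
    {"x":0,"y":0,"z":0,"wx":0,"wy":0,"wz":0,"hand":-1},
    {"x":0,"y":0,"z":0,"wx":0,"wy":0,"wz":0,"hand":-0.42},
    {"x":0,"y":0,"z":0,"wx":0,"wy":0,"wz":0,"hand":-0.36},
    {"x":0,"y":0,"z":0,"wx":0,"wy":0,"wz":0,"hand":-0.28},
    {"x":0,"y":0,"z":0,"wx":0,"wy":0,"wz":0,"hand":-0.15},
    {"x":0,"y":0,"z":0,"wx":0,"wy":0,"wz":0,"hand":0},
    {"x":0,"y":0,"z":0,"wx":0,"wy":0,"wz":0,"hand":0},
  ],
)

```text
time: 9.42
tool_pos: [0.5991, 0.0407, 0.0527]
tool_rot: [0.0, 0.558, 0.83, 0.0]
contact_force: [0.0, 0.2, 0.4]
gripper_width: 0.5
grasp_force: 0.0
```

>>> send_rows(
  rows=[
    {"x":0,"y":0,"z":-0.02,"wx":0,"wy":0,"wz":0,"hand":0.3},
    {"x":0,"y":0,"z":-0.08,"wx":0,"wy":0,"wz":0,"hand":0.6},
    {"x":0,"y":0,"z":-0.18,"wx":0,"wy":0,"wz":0,"hand":1},
    {"x":0,"y":0,"z":-0.22,"wx":0,"wy":0,"wz":0,"hand":1},
    {"x":0,"y":0,"z":-0.22,"wx":0,"wy":0,"wz":0,"hand":1},
    {"x":0,"y":0,"z":-0.22,"wx":0,"wy":0,"wz":0,"hand":1},
    {"x":0,"y":0,"z":-0.22,"wx":0,"wy":0,"wz":0,"hand":1},
    {"x":0,"y":0,"z":-0.22,"wx":0,"wy":0,"wz":0,"hand":1},
    {"x":0,"y":0,"z":-0.12,"wx":0,"wy":0,"wz":0,"hand":1},
    {"x":0,"y":0,"z":-0.05,"wx":0,"wy":0,"wz":0,"hand":1},
  ],
)

```text
time: 10.25
tool_pos: [0.6006, 0.0406, 0.2917]
tool_rot: [0.004, 0.558, 0.83, 0.002]
contact_force: [0.3, 0.3, 0.0]
gripper_width: 0.995
grasp_force: 0.0
```

>>> send_rows(
  rows=[
    {"x":0,"y":0,"z":0,"wx":0,"wy":0,"wz":-0.08,"hand":1},
    {"x":0,"y":0,"z":0,"wx":0,"wy":0,"wz":-0.15,"hand":1},
    {"x":0,"y":0,"z":0,"wx":0,"wy":0,"wz":-0.15,"hand":1},
    {"x":0,"y":0,"z":0,"wx":0,"wy":0,"wz":-0.15,"hand":1},
    {"x":0,"y":0,"z":0,"wx":0,"wy":0,"wz":-0.15,"hand":1},
    {"x":0,"y":0,"z":0,"wx":0,"wy":0,"wz":-0.15,"hand":1},
    {"x":0,"y":0,"z":0,"wx":0,"wy":0,"wz":-0.15,"hand":1},
    {"x":0,"y":0,"z":0,"wx":0,"wy":0,"wz":-0.15,"hand":1},
    {"x":0,"y":0,"z":0,"wx":0,"wy":0,"wz":-0.15,"hand":1},
    {"x":0,"y":0,"z":0,"wx":0,"wy":0,"wz":-0.09,"hand":1},
  ],
)

```text
time: 11.08
tool_pos: [0.5984, 0.0407, 0.2843]
tool_rot: [-0.001, 0.051, 0.999, -0.0]
contact_force: [0.7, -0.4, 0.1]
gripper_width: 0.999
grasp_force: 0.0
```

```bash
python3 - <<'E'
from h import *
np.set_printoptions(suppress=True)
s=manip.state();print(s["time"],s["tool_pos"],s["joint_pos"].round(4).tolist())
go([.5635,.261,.26],down(174))
E
```

```text
11.0833 [0.59838338 0.04070409 0.28433219] [-0.0561, -0.0316, 1.6101, -0.0, 1.565, -1.5249]
turn units [-0.0001 -0.0023  0.0035] min rows 0.026466270252078573
shift units, after turn [0.3848 1.4363 0.1622] before turn [0.3805 1.4374 0.1628] min rows 5.380430955328794
```

>>> send_rows(
  rows=[
    {"x":0.02,"y":0.07,"z":0,"wx":0,"wy":0,"wz":0,"hand":1},
    {"x":0.04,"y":0.16,"z":0.02,"wx":0,"wy":0,"wz":0,"hand":1},
    {"x":0.05,"y":0.2,"z":0.03,"wx":0,"wy":0,"wz":0,"hand":1},
    {"x":0.06,"y":0.22,"z":0.03,"wx":0,"wy":0,"wz":0,"hand":1},
    {"x":0.06,"y":0.22,"z":0.03,"wx":0,"wy":0,"wz":0,"hand":1},
    {"x":0.06,"y":0.22,"z":0.03,"wx":0,"wy":0,"wz":0,"hand":1},
    {"x":0.05,"y":0.2,"z":0.02,"wx":0,"wy":0,"wz":0,"hand":1},
    {"x":0.04,"y":0.15,"z":0,"wx":0,"wy":0,"wz":0,"hand":1},
    {"x":0,"y":0,"z":0,"wx":0,"wy":0,"wz":0,"hand":1},
    {"x":0,"y":0,"z":0,"wx":0,"wy":0,"wz":0,"hand":1},
  ],
)

```text
time: 11.92
tool_pos: [0.5644, 0.2629, 0.2606]
tool_rot: [-0.001, 0.053, 0.999, -0.0]
contact_force: [1.1, 0.4, 0.2]
gripper_width: 1.001
grasp_force: 0.0
```

```bash
python3 - <<'E'
from h import *
np.set_printoptions(suppress=True)
s=manip.state();print(s["time"],s["tool_pos"],s["joint_pos"].round(4).tolist())
c=calibration("wrist");W=grab_frame("wrist");T=grab_frame("top");S=grab_frame("scene")
for n,i in zip(("w4","t4","s4"),(W,T,S)):cv2.imwrite(f"pics/{n}.png",i)
print("tail",proj(c,[[.5635,.261,.175]]))
w=np.zeros((600,800,3),np.uint8);w[:350]=cv2.resize(W,(560,350))[:, :, :].repeat(1,1)[:,:560] if False else 0
w[:400,:640]=W;a=cv2.resize(T[150:220,230:325],None,fx=2.8,fy=2.8,interpolation=cv2.INTER_CUBIC);w[400:596,:a.shape[1]]=a
b=cv2.resize(S[190:255,295:390],None,fx=3,fy=3,interpolation=cv2.INTER_CUBIC);w[400:595,300:300+b.shape[1]]=b
cv2.imwrite("pics/m4.png",w)
go([.5635,.261,.26],down(174))
E
```

```text
11.9167 [0.56436566 0.26292982 0.26062255] [0.3166, 0.0323, 1.5851, -0.0003, 1.5255, -1.1483]
tail [[317.75093923 201.70783897]]
turn units [-0.0005 -0.0003 -0.005 ] min rows 0.03173524754946147
shift units, after turn [0.0126 0.     0.0079] before turn [ 0.0126 -0.      0.0079] min rows 0.05366529259882815
```

View pics/m4.png

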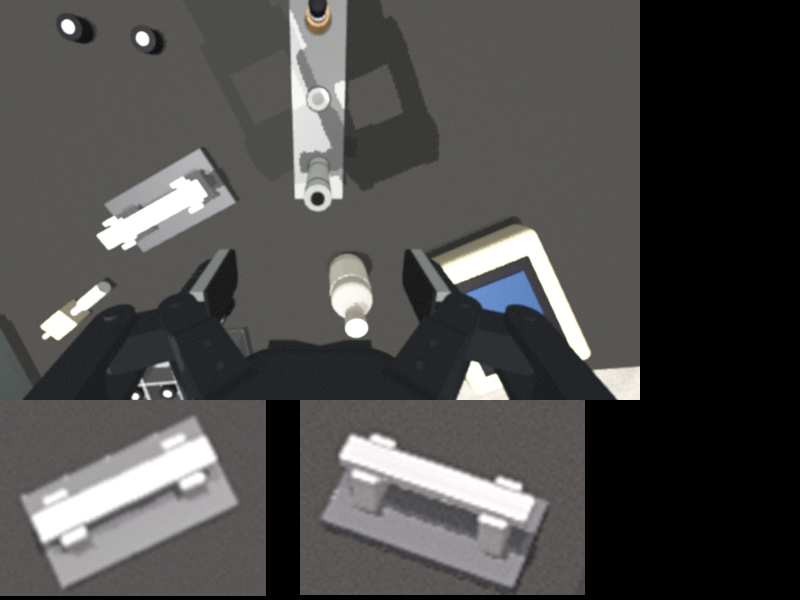

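The bar lies flat in both saddles, between the cheeks, with similar overhang at each end. The wrist view puts the torch tail at (318,198), 4 px from prediction, and the bottle at (350,290) is clear of the fingers.

```bash
python3 - <<'E'
from h import *
c=calibration("wrist")
print(back(c,[(318,198)],.175))
T=cv2.imread("pics/t4.png");S=cv2.imread("pics/s4.png")
print(blob(T,calibration("top"),(225,145,325,222),215,255,.062))
print(blob(S,calibration("scene"),(295,190,385,255),215,255,.062))
go([.5645,.261,.116],down(174))
E
```

```text
[[0.56154071 0.2594527  0.175     ]]
(np.int32(806), array([0.6003688, 0.0401209]), ((600.153564453125, 39.309932708740234), (45.19917297363281, 158.8237762451172), 22.380231857299805))
(np.int32(566), array([0.5977618 , 0.04219617]), ((595.510986328125, 39.78480529785156), (31.26337432861328, 158.7260284423828), 22.09388542175293))
turn units [-0.0005 -0.0003 -0.005 ] min rows 0.03173524754946147
shift units, after turn [6.000e-03 7.000e-04 9.679e-01] before turn [0.0058 0.0011 0.9679] min rows 3.4818629275812576
```

>>> send_rows(
  rows=[
    {"x":0.011,"y":0,"z":0.05,"wx":0,"wy":0,"wz":0,"hand":1},
    {"x":0,"y":0,"z":0.12,"wx":0,"wy":0,"wz":0,"hand":1},
    {"x":0,"y":0,"z":0.15,"wx":0,"wy":0,"wz":0,"hand":1},
    {"x":0,"y":0,"z":0.15,"wx":0,"wy":0,"wz":0,"hand":1},
    {"x":0,"y":0,"z":0.15,"wx":0,"wy":0,"wz":0,"hand":1},
    {"x":0,"y":0,"z":0.15,"wx":0,"wy":0,"wz":0,"hand":1},
    {"x":0,"y":0,"z":0.12,"wx":0,"wy":0,"wz":0,"hand":1},
    {"x":0,"y":0,"z":0.07,"wx":0,"wy":0,"wz":0,"hand":1},
    {"x":0,"y":0,"z":0,"wx":0,"wy":0,"wz":0,"hand":1},
    {"x":0,"y":0,"z":0,"wx":0,"wy":0,"wz":0,"hand":1},
  ],
)

```text
time: 12.9
tool_pos: [0.5636, 0.2611, 0.117]
tool_rot: [-0.0, 0.054, 0.999, -0.0]
contact_force: [0.1, 0.3, 0.3]
gripper_width: 1.0
grasp_force: 0.0
```

>>> send_rows(
  rows=[
    {"x":0,"y":0,"z":0,"wx":0,"wy":0,"wz":0,"hand":0.4},
    {"x":0,"y":0,"z":0,"wx":0,"wy":0,"wz":0,"hand":0},
    {"x":0,"y":0,"z":0,"wx":0,"wy":0,"wz":0,"hand":-0.2},
    {"x":0,"y":0,"z":0,"wx":0,"wy":0,"wz":0,"hand":-0.35},
    {"x":0,"y":0,"z":0,"wx":0,"wy":0,"wz":0,"hand":-1},
    {"x":0,"y":0,"z":0,"wx":0,"wy":0,"wz":0,"hand":-1},
    {"x":0,"y":0,"z":0,"wx":0,"wy":0,"wz":0,"hand":-1},
    {"x":0,"y":0,"z":0,"wx":0,"wy":0,"wz":0,"hand":-1},
    {"x":0,"y":0,"z":0,"wx":0,"wy":0,"wz":0,"hand":-1},
    {"x":0,"y":0,"z":0,"wx":0,"wy":0,"wz":0,"hand":-1},
  ],
)

```text
time: 13.73
tool_pos: [0.5643, 0.2618, 0.1182]
tool_rot: [0.001, 0.053, 0.999, 0.0]
contact_force: [-0.1, -0.2, 4.9]
gripper_width: 0.261
grasp_force: 58.9
```

>>> send_rows(
  rows=[
    {"x":0,"y":0,"z":-0.03,"wx":0,"wy":0,"wz":0,"hand":-1},
    {"x":0,"y":0,"z":-0.07,"wx":0,"wy":0,"wz":0,"hand":-1},
    {"x":0,"y":0,"z":-0.12,"wx":0,"wy":0,"wz":0,"hand":-1},
    {"x":0,"y":0,"z":-0.15,"wx":0,"wy":0,"wz":0,"hand":-1},
    {"x":0,"y":0,"z":-0.15,"wx":0,"wy":0,"wz":0,"hand":-1},
    {"x":0,"y":0,"z":-0.15,"wx":0,"wy":0,"wz":0,"hand":-1},
    {"x":0,"y":0,"z":-0.15,"wx":0,"wy":0,"wz":0,"hand":-1},
    {"x":0,"y":0,"z":-0.15,"wx":0,"wy":0,"wz":0,"hand":-1},
    {"x":0,"y":0,"z":-0.12,"wx":0,"wy":0,"wz":0,"hand":-1},
    {"x":0,"y":0,"z":-0.06,"wx":0,"wy":0,"wz":0,"hand":-1},
  ],
)

```text
time: 14.57
tool_pos: [0.5643, 0.262, 0.2933]
tool_rot: [0.002, 0.053, 0.999, 0.001]
contact_force: [-0.1, 0.1, -0.2]
gripper_width: 0.266
grasp_force: 59.0
```

```bash
cat >> h.py <<'E'
BAR=np.array([.5992,.0405,.056])
def final(az,LZ=.107):
    a=np.radians(az);u=np.array([np.cos(a),np.sin(a),1])/np.sqrt(2)
    R0=rot();z=R0.as_matrix()[:,2];n=np.cross(z,-u);n/=np.linalg.norm(n)
    R=Ro.from_rotvec(n*np.arccos(z@-u))*R0
    return BAR+u*(.12+LZ),R
E
python3 - <<'E'
from h import *
np.set_printoptions(suppress=True)
s=manip.state();print(s["time"],s["tool_pos"],s["joint_pos"].round(4).tolist(),s["grasp_force"],s["gripper_width"])
for az in(184,200):
    p,R=final(az);print(az,p);go(p,R)
# kinematic fit: tool-down states
from scipy.optimize import least_squares
D=[([-1.368,.05338,1.61429],[.19756,-.5923,.23005]),([-.0561,-.0316,1.6101],[.59838,.0407,.28433]),([.3166,.0323,1.5851],[.56436,.26293,.26062]),(s["joint_pos"][:3],s["tool_pos"])]
def f(v):
    a1,a2,h,off,e=v;o=[]
    for q,p in D:
        A=q[1];B=q[1]+q[2]
        r=a1*np.sin(A)+a2*np.sin(B)+e;z=h+a1*np.cos(A)+a2*np.cos(B)
        o+=[r*np.cos(q[0])-off*np.sin(q[0])-p[0],r*np.sin(q[0])+off*np.cos(q[0])-p[1],z-p[2]]
    return np.r_[o,e*.01]
r=least_squares(f,[.5,.5,.1,.07,0]);print(r.x,r.cost)
E
```

```text
14.5667 [0.5642671  0.26204451 0.29325836] [0.3151, 0.0144, 1.5497, 0.0003, 1.5738, -1.1488] 59.004566073417664 0.2662221672490973
184 [0.43907776 0.02930316 0.21651324]
turn units [-0.1739 -0.9802  0.    ] min rows 6.256587510393542
shift units, after turn [ 0.7483 -1.6473 -0.3035] before turn [ 0.6659 -1.6327  0.5066] min rows 6.5993320069478285
200 [ 0.44836689 -0.01439876  0.21651324]
turn units [-0.4381 -0.8936  0.    ] min rows 6.255102531069665
shift units, after turn [ 0.5396 -1.8993 -0.5973] before turn [ 0.5733 -1.9158  0.5064] min rows 7.420252955767402
[ 0.33107924  0.60888583 -0.04183922  0.07420917 -0.00091837] 1.9172331549537616e-05
```

```bash
python3 - <<'E'
from h import *
np.set_printoptions(suppress=True)
p,R=final(225);print(p);go(p+[0,0,.07],R)
E
```

```text
[ 0.4857     -0.073       0.21651324]
turn units [-0.776  -0.6237  0.    ] min rows 6.2574063521721905
shift units, after turn [-0.0549 -1.857  -1.3469] before turn [ 0.2826 -2.2768  0.04  ] min rows 8.25417806284574
```

>>> send_rows(
  rows=[
    {"x":0.03,"y":-0.12,"z":0,"wx":0,"wy":0,"wz":0,"hand":-1},
    {"x":0.03,"y":-0.2,"z":0,"wx":0,"wy":0,"wz":0,"hand":-1},
    {"x":0.03,"y":-0.25,"z":0,"wx":0,"wy":0,"wz":0,"hand":-1},
    {"x":0.03,"y":-0.25,"z":0,"wx":0,"wy":0,"wz":0,"hand":-1},
    {"x":0.03,"y":-0.25,"z":0,"wx":0,"wy":0,"wz":0,"hand":-1},
    {"x":0.03,"y":-0.25,"z":0,"wx":0,"wy":0,"wz":0,"hand":-1},
    {"x":0.03,"y":-0.25,"z":0,"wx":0,"wy":0,"wz":0,"hand":-1},
    {"x":0.03,"y":-0.25,"z":0,"wx":0,"wy":0,"wz":0,"hand":-1},
    {"x":0.03,"y":-0.24,"z":0,"wx":0,"wy":0,"wz":0,"hand":-1},
    {"x":0.01,"y":-0.2,"z":0,"wx":0,"wy":0,"wz":0,"hand":-1},
  ],
)

```text
time: 15.4
tool_pos: [0.4842, -0.0726, 0.2891]
tool_rot: [-0.001, 0.054, 0.999, 0.0]
contact_force: [0.8, -0.8, -1.1]
gripper_width: 0.268
grasp_force: 59.1
```

>>> send_rows(
  rows=[
    {"x":0,"y":0,"z":0,"wx":-0.04,"wy":-0.03,"wz":0,"hand":-1},
    {"x":0,"y":0,"z":0,"wx":-0.08,"wy":-0.066,"wz":0,"hand":-1},
    {"x":0,"y":0,"z":0,"wx":-0.09,"wy":-0.072,"wz":0,"hand":-1},
    {"x":0,"y":0,"z":0,"wx":-0.09,"wy":-0.072,"wz":0,"hand":-1},
    {"x":0,"y":0,"z":0,"wx":-0.09,"wy":-0.072,"wz":0,"hand":-1},
    {"x":0,"y":0,"z":0,"wx":-0.09,"wy":-0.072,"wz":0,"hand":-1},
    {"x":0,"y":0,"z":0,"wx":-0.09,"wy":-0.072,"wz":0,"hand":-1},
    {"x":0,"y":0,"z":0,"wx":-0.09,"wy":-0.072,"wz":0,"hand":-1},
    {"x":0,"y":0,"z":0,"wx":-0.08,"wy":-0.066,"wz":0,"hand":-1},
    {"x":0,"y":0,"z":0,"wx":-0.036,"wy":-0.03,"wz":0,"hand":-1},
  ],
)

```text
time: 16.23
tool_pos: [0.4845, -0.0711, 0.2876]
tool_rot: [0.254, 0.051, 0.923, 0.285]
contact_force: [0.4, -0.6, -1.8]
gripper_width: 0.267
grasp_force: 59.2
```

```bash
python3 - <<'E'
from h import *
np.set_printoptions(suppress=True)
s=manip.state();print(s["time"],s["tool_pos"],s["joint_pos"].round(3).tolist())
p,R=final(225);print(p,rot().as_matrix()[:,2]);go(p,R)
E
```

```text
16.2333 [ 0.48453346 -0.07111382  0.28759776] [-0.733, -0.506, 2.126, 0.785, 1.501, -2.242]
[ 0.4857     -0.073       0.21651324] [ 0.49823293  0.50061117 -0.70792119]
turn units [ 0.0002 -0.0026  0.    ] min rows 0.01632001410488904
shift units, after turn [ 0.1993 -0.2727  0.3327] before turn [ 0.1987 -0.2728  0.3331] min rows 1.7054941679244986
```

>>> send_rows(
  rows=[
    {"x":0.015,"y":-0.02,"z":0.025,"wx":0,"wy":0,"wz":0,"hand":-1},
    {"x":0.03,"y":-0.04,"z":0.05,"wx":0,"wy":0,"wz":0,"hand":-1},
    {"x":0.035,"y":-0.05,"z":0.06,"wx":0,"wy":0,"wz":0,"hand":-1},
    {"x":0.035,"y":-0.05,"z":0.06,"wx":0,"wy":0,"wz":0,"hand":-1},
    {"x":0.035,"y":-0.05,"z":0.06,"wx":0,"wy":0,"wz":0,"hand":-1},
    {"x":0.03,"y":-0.04,"z":0.05,"wx":0,"wy":0,"wz":0,"hand":-1},
    {"x":0.02,"y":-0.022,"z":0.028,"wx":0,"wy":0,"wz":0,"hand":-1},
    {"x":0,"y":0,"z":0,"wx":0,"wy":0,"wz":0,"hand":-1},
    {"x":0,"y":0,"z":0,"wx":0,"wy":0,"wz":0,"hand":-1},
    {"x":0,"y":0,"z":0,"wx":0,"wy":0,"wz":0,"hand":-1},
  ],
)

```text
time: 17.07
tool_pos: [0.4872, -0.0731, 0.2194]
tool_rot: [0.255, 0.05, 0.923, 0.284]
contact_force: [-0.5, 0.8, -0.4]
gripper_width: 0.265
grasp_force: 59.2
```

```bash
python3 - <<'E'
from h import *
np.set_printoptions(suppress=True)
s=manip.state();print(s["time"],s["tool_pos"])
p,R=final(225);go(p,R)
z=rot(s).as_matrix()[:,2];print(z)
T=grab_frame("top");S=grab_frame("scene");W=grab_frame("wrist")
k=s["tool_pos"]+z*.107
for n in("top","scene","wrist"):
    print(n,"lens",proj(calibration(n),[k]).round(1),"bar",proj(calibration(n),[BAR]).round(1))
w=np.zeros((600,800,3),np.uint8)
w[:300,:400]=cv2.resize(T[120:270,200:400],None,fx=2,fy=2);w[:300,400:]=cv2.resize(S[110:260,260:460],None,fx=2,fy=2)
w[300:,:480]=cv2.resize(W,(480,300))
cv2.imwrite("pics/m5.png",w)
E
```

```text
17.0667 [ 0.48717104 -0.07305108  0.21944576]
turn units [-0.0031 -0.0022  0.    ] min rows 0.023934842136464983
shift units, after turn [ 0.0172 -0.0099  0.0091] before turn [ 0.0172 -0.0099  0.0091] min rows 0.07868573397774228
[ 0.498652    0.49835966 -0.70921354]
top lens [[298.7 197.3]] bar [[273.8 182.1]]
scene lens [[339.4 166.8]] bar [[339.6 216.7]]
wrist lens [[319.8 194.2]] bar [[319.  164.6]]
```

View pics/m5.png

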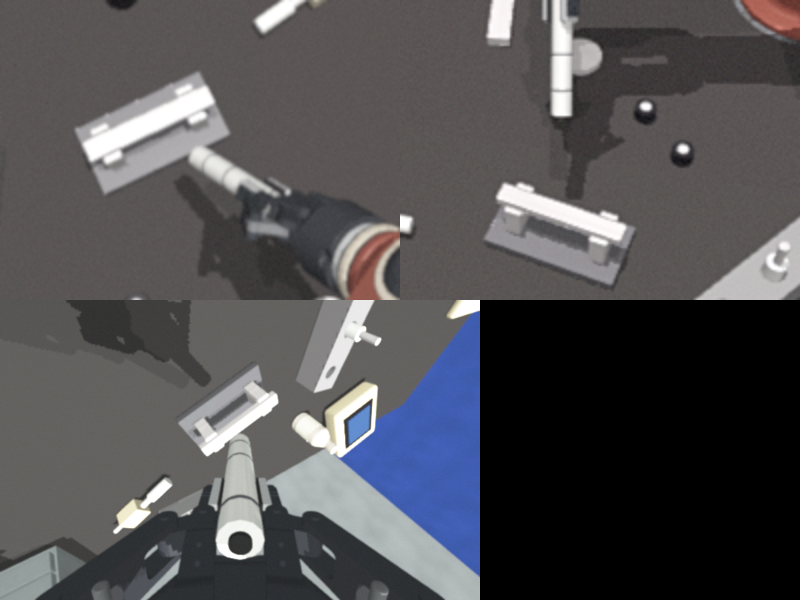

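The torch is held straight, with its lens at about (299,199) in the top view and (340,166) in the scene view, both within 2 px of prediction. It points at the bar's middle at (341,216) in the scene view, and everything else is undisturbed. One small trim, then settle.

>>> send_rows(
  rows=[
    {"x":0.012,"y":-0.008,"z":0.008,"wx":0,"wy":0,"wz":0,"hand":-1},
    {"x":0,"y":0,"z":0,"wx":0,"wy":0,"wz":0,"hand":-1},
    {"x":0,"y":0,"z":0,"wx":0,"wy":0,"wz":0,"hand":-1},
    {"x":0,"y":0,"z":0,"wx":0,"wy":0,"wz":0,"hand":-1},
    {"x":0,"y":0,"z":0,"wx":0,"wy":0,"wz":0,"hand":-1},
    {"x":0,"y":0,"z":0,"wx":0,"wy":0,"wz":0,"hand":-1},
    {"x":0,"y":0,"z":0,"wx":0,"wy":0,"wz":0,"hand":-1},
    {"x":0,"y":0,"z":0,"wx":0,"wy":0,"wz":0,"hand":-1},
    {"x":0,"y":0,"z":0,"wx":0,"wy":0,"wz":0,"hand":-1},
    {"x":0,"y":0,"z":0,"wx":0,"wy":0,"wz":0,"hand":-1},
  ],
)

```text
time: 18.05
tool_pos: [0.4859, -0.0729, 0.2164]
tool_rot: [0.254, 0.05, 0.923, 0.284]
contact_force: [0.6, -0.3, -0.7]
gripper_width: 0.259
grasp_force: 59.2
```

```bash
python3 - <<'E'
from h import *
from plant import job_done
s=manip.state();z=rot(s).as_matrix()[:,2];e=s["tool_pos"]+z*.227-BAR
print(s["tool_pos"],e,s["grasp_force"])
if np.linalg.norm(e)<.008 and s["grasp_force"]>40: print(job_done())
E
```

```text
[ 0.48591023 -0.0728709   0.21641649] [-0.00025289 -0.00016082 -0.00062742] 59.18804347515106
the job is handed in; nothing more can be done
None
```

The job is handed in at 18 s: the bar lies flat and centred across the saddles, and the torch is still held at a 45° slant, aimed at the bar's middle (within 1 mm by my measurements) from 12 cm.

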